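# Separate deburring beads from a finished flange

### The arm

A 6-joint arm with a two-finger parallel gripper is mounted at the origin on a cart in front of the work surface, level with it; the furniture and walls round the work are solid. World frame = base frame: x ahead of the robot, y to its left, z up, the work surface at z = 0. Lengths are in mm, angles in rad, forces in N, time in s.
With the tool pointing down it reaches from about 300 to 875 mm from the base axis. Payload 6.4 kg.
Tool frame: the origin (TCP) lies at the centre of the arm's flange, where the gripper is bolted on; the fingertips stand 166 mm ahead of it and the grasp point (between the pads) lies 147 mm ahead of it; z points along the fingers, y is the line along which they close (so a half turn about z gives the same grasp; the last joint's range is limited). The gripper opens to 88 mm and grips with 3 to 60 N. Pads are 18 mm wide; open, the fingers measure 123 mm over their backs; the gripper's body (75 mm by 187 mm) begins 45 mm behind the grasp point.
Start: joints at [-1.512, 0.181, 1.607, -0, 1.354, -0.206], TCP at [150.503, -554.97, 404.714] pointing down, gripper open.
Joint ranges: [-2.99, 2.99], [-0.89, 2.07], [0.3, 2.58], [-1.14, 4.28], [0, 2.63], [-3.12, 3.12]. Speed limits (rad/s): [2.57, 2.57, 3.01, 3.14, 3.14, 3.14].

### API

Orientations are given as a 3x3 rotation matrix whose columns are the frame's x, y, z axes.
In Python, from station import ctrl, cams gives the robot as it stands. The module is installed in compiled form; this text tells all that it offers.
- The arm moves only by the tool servo_tool, never from a script. Its argument "commands" is a list of rows, each an object with "offset": the shift along the tool's x, y, z in mm, a list of three; "turn": the turn about the tool's z in degrees; "claw": the gripper's target within -1 to 1 (fully open at 1, half-way at 0, shut at -1). In form: [{"offset": [dx, dy, dz], "turn": turn, "claw": claw}, ...]. A call has 1 to 5 rows; each row shifts and turns the commanded pose from where the row before left it, along the tool's axes as they then stand; what a row does not reach is not made up. A row lasts 1/8 s, in which the tool goes at most 62.5 mm and 10.7 degrees, less where a joint would pass 70% of its speed; a pose out of reach is approached as far as the arm can. A call is refused whole if a number of a shift passes 62.5 or a number of a turn 10.7, either way. A call with a gripper value outside its range is refused whole. The fingers move at their own pace and stop on an object; the grip force is fixed at half the most. Time passes only in rows, so rows that do not move let the fingers close. It gives the time, the measured TCP pose, the force, the opening and the grip force at its end, in the units of the state.
- ctrl.observe(): the state, without advancing time (a new reading comes with each control period).
- cams.capture(name): name is "scene" or "top" or "wrist"; returns a dict with "image" (480x640x3 uint8, red, green, blue), "fx", "fy", "cx", "cy" (pixels), "camera_from_world" (4x4, takes a point from world to camera coordinates); the wrist camera has in their place "T_tool_cam" (4x4, takes a point from camera to tool coordinates, whose origin is the TCP and whose axes are the flange's). Camera axes: x right, y up, looking along -z (the intrinsics and any distortion apply to the point x, -y, -z); pixel columns grow to the right and rows downward; lengths in mm; the calibration is good to about 2 mm. A picture is of the moment at which its call begins: read the wrist's pose just before it. There is no depth.
- ctrl.close_job(): hands the job in; it is judged then, once.
The state is a dict: "t": time; "joint_pos": joint angles; "dq": joint speeds; "joint_efforts": joint torques, N m; "ee_pos": TCP position; "tool_rot": TCP orientation; "contact_force": force on the tool from outside, world axes, zero at the start; "torque": the same for the moment, N m; "finger_gap": finger opening in mm; "grip_force": force on a finger pad.
Only numpy, scipy, OpenCV 4.12 (cv2) and the standard library are available. Lean on these libraries where they do the work, as an engineer would, in place of code of your own. Each camera call takes 0.05 s, during which the arm holds its last target. There are 200 camera calls.

### The job

The aluminium flange in the separator bowl is deburred. Swing the gate lever round to the wide open mark, then take the stirring rod from its stand and stir the load round with it - keep your fingers out of the load - until every ceramic bead has dropped through the slots into the tray below and only the flange is left in the bowl. Leave the lever at the open mark and stand the rod back in its stand, without disturbing the things around.

Things in the scene. Friction and masses are not known exactly. Their poses are not given: they have to be found in the camera images.
- separator: bench media separator, fixed to the desk: round steel bowl on three legs over a round catch tray. Origin on the desk under the bowl's centre, z up. Bowl inside radius 89 mm, rim 133 mm above the desk. A round hub stands in the middle (radius 29 mm, rounded above, top 133 mm above the desk). Tray: inside radius 93 mm, floor 5 mm and rim 50 mm above the desk
- screen (a point): centre of the bowl's flat floor (the screen), 95 mm above the desk. Hub and wall leave a ring 60 mm wide for the load. Three straight radial slots 22 mm wide run from hub to wall, on the bearings 30, 150 and 270 degrees from the separator's x axis (counter-clockwise from above). A gate under the screen covers them until its lever is swung to the open mark
- gate (a joint): gate lever (rad): a flat arm out from under the bowl, on its near side, turning about the bowl's centre line. 0 = shut, arm on bearing -105 degrees from the separator's x axis; grows CLOCKWISE seen from above. 1.047 (bearing -165 degrees) = open: slots in line, arm on the wide index bar. Past that they close again; stop at 1.35. About 1 N at the knob moves it; it stays put
- lever_knob (a point): centre of the black ball (21 mm across) on the 14 mm round upright post at the end of the gate lever, 125 mm from the bowl's centre line, 134 mm above the desk; the post runs down from it to 90 mm above the desk
- open_mark (a point): top of the wide index bar (10 mm wide, 12 mm long, radial) on the grey quadrant plate under the lever, 136 mm from the bowl's centre: the open mark. A narrow 3 mm bar on the same plate marks shut. The lever is open when its arm points at the wide bar
- stand: rod stand fixed to the desk: dark round foot 88 mm across with an upright steel tube, inside diameter 27 mm up to 44 mm above the desk, then opening in a funnel to about 60 mm at its mouth, 58 mm above the desk. Origin on the desk on the tube's axis, z up; the socket's floor is 10 mm above the desk
- rod: stirring rod, 122 mm long, 0.09 to 0.16 kg, standing upright in the stand: round steel shaft 20 mm thick with a flat end, above it a brass ferrule, at the top a square wooden handle 24 x 24 mm, from 50 to 122 mm above the rod's lower end. Origin at the centre of its lower end, z towards the handle, x and y square to the handle's faces
- rod_handle (a point): middle of the rod's wooden handle, on its axis, 80 mm above its lower end
- bead_1: ceramic deburring bead: plain off-white ball, 15 mm across, 12 g; rolls and slides easily but lies still on the flat screen. Origin at its centre
- bead_2: ceramic deburring bead: plain off-white ball, 15 mm across, 12 g; rolls and slides easily but lies still on the flat screen. Origin at its centre
- bead_3: ceramic deburring bead: plain off-white ball, 15 mm across, 12 g; rolls and slides easily but lies still on the flat screen. Origin at its centre
- bead_4: ceramic deburring bead: plain off-white ball, 15 mm across, 12 g; rolls and slides easily but lies still on the flat screen. Origin at its centre
- bead_5: ceramic deburring bead: plain off-white ball, 15 mm across, 12 g; rolls and slides easily but lies still on the flat screen. Origin at its centre
- bead_6: ceramic deburring bead: plain off-white ball, 15 mm across, 12 g; rolls and slides easily but lies still on the flat screen. Origin at its centre
- bead_7: ceramic deburring bead: plain off-white ball, 15 mm across, 12 g; rolls and slides easily but lies still on the flat screen. Origin at its centre
- bead_8: ceramic deburring bead: plain off-white ball, 15 mm across, 12 g; rolls and slides easily but lies still on the flat screen. Origin at its centre
- bead_9: ceramic deburring bead: plain off-white ball, 15 mm across, 12 g; rolls and slides easily but lies still on the flat screen. Origin at its centre
- flange: deburred aluminium flange, too large for the slots: round plate 51 mm across and 14 mm thick with a bored boss 30 mm across on top, 30 mm tall in all, 0.07 to 0.12 kg; at the start flat on the screen across a slot. Origin at the centre of its underside
- tape_measure: yellow and black pocket tape measure, 66 x 78 x 40 mm, lying between the separator and the rod stand, a little beyond them; origin under its centre; bystander
- ink_carton: white, blue and yellow carton, 62 x 155 x 98 mm, standing beyond the separator; origin under its centre; bystander

How it is judged:
By the outcome, as a careful person would: the job done as asked, in the order asked, and still so for the second after the job is handed in, with the robot touching nothing.
It also fails if it takes over 72 s, if anything falls off the work surface, if the arm or the gripper's body presses on something with over 40 N, if the wrist force passes 120 N, or if a joint passes its speed limit or range.

## Working session

There is one attempt and no reset: what is moved stays moved. The work goes in short steps, Python scripts to look and compute and a tool call to move; the robot and the scene stay as the last step left them, time stands still between calls to the robot, and variables do not carry over. Pictures are saved under pics/ and viewed, at most 10 in all, crops included, and the job is handed in when it is done.

Besides the shell and the picture viewer there is one more tool, called after "Emit:" by a JSON object that holds its "method" and its "body", one argument or row to a line. servo_tool: Moves the arm, as the interface text tells. Its arguments: {"type":"object","properties":{"commands":{"type":"array","items":{"type":"object","properties":{"offset":{"type":"array","items":{"type":"number"}},"turn":{"type":"number"},"claw":{"type":"number"}}}}},"required":["commands"]}

```bash
mkdir -p pics
cat > h.py <<'E'
import numpy as np, cv2
from station import ctrl, cams
def cap(n,f):
    s=ctrl.observe(); c=cams.capture(n); cv2.imwrite('pics/'+f,c['image'][:,:,::-1])
    if 'camera_from_world' in c: M=np.array(c['camera_from_world'])
    else:
        T=np.eye(4);T[:3,:3]=s['tool_rot'];T[:3,3]=s['ee_pos']; M=np.linalg.inv(T@np.array(c['T_tool_cam']))
    np.savez('pics/'+f+'.npz',M=M,K=[c['fx'],c['fy'],c['cx'],c['cy']]); return c
def proj(f,p):
    d=np.load('pics/'+f+'.npz');M=d['M'];fx,fy,cx,cy=d['K'];q=(M[:3,:3]@np.atleast_2d(p).T).T+M[:3,3]
    return np.c_[cx+fx*q[:,0]/-q[:,2],cy-fy*q[:,1]/-q[:,2]]
def ray(f,uv):
    d=np.load('pics/'+f+'.npz');M=d['M'];fx,fy,cx,cy=d['K']
    v=np.array([(uv[0]-cx)/fx,-(uv[1]-cy)/fy,-1]);R=M[:3,:3]
    return -R.T@M[:3,3],R.T@v
def atz(f,uv,z):
    o,v=ray(f,uv);return o+v*(z-o[2])/v[2]
def tri(a):
    A=0;b=0
    for f,uv in a:
        o,v=ray(f,uv);v=v/np.linalg.norm(v);P=np.eye(3)-np.outer(v,v);A=A+P;b=b+P@o
    return np.linalg.solve(A,b)
E
python3 - <<'E'
from h import *
np.set_printoptions(suppress=True,precision=3)
for n in('scene','top'):
    c=cap(n,n+'0.png');print([k for k in c],np.array(c['camera_from_world']),c['fx'],c['cx'])
s=ctrl.observe();print(s)
c=cap('wrist','w0.png');print(c['T_tool_cam'])
E
```

```text
['image', 'fx', 'fy', 'cx', 'cy', 'camera_from_world'] [[  -0.819   -0.573   -0.024  528.415]
 [   0.264   -0.414    0.871 -158.71 ]
 [  -0.509    0.707    0.491 -882.636]
 [   0.       0.       0.       1.   ]] 526.778808735557 325.17910663628345
['image', 'fx', 'fy', 'cx', 'cy', 'camera_from_world'] [[    0.001    -1.        0.004   172.091]
 [    0.996     0.002     0.085  -534.774]
 [   -0.085     0.004     0.996 -1094.557]
 [    0.        0.        0.        1.   ]] 602.9446300423696 308.48778362936156
{'t': 0.1, 'joint_pos': array([-1.512,  0.181,  1.608, -0.   ,  1.354, -0.206]), 'dq': array([-0.   , -0.   , -0.003,  0.001,  0.001, -0.001]), 'joint_efforts': array([  0.001, -43.482, -34.27 ,   0.07 ,   0.034,  -0.   ]), 'ee_pos': array([ 150.484, -554.736,  403.91 ]), 'tool_rot': array([[ 0.965,  0.262, -0.   ],
       [ 0.262, -0.965,  0.002],
       [ 0.   , -0.002, -1.   ]]), 'contact_force': array([-0.753,  0.315,  0.875]), 'torque': array([ 0.012, -0.009, -0.034]), 'grip_force': 0.0, 'finger_gap': 88.08550993350771}
[[ 0.001  0.953  0.303 78.973]
 [ 1.    -0.002  0.001 -0.001]
 [ 0.001  0.303 -0.953 20.361]
 [ 0.     0.     0.     1.   ]]
```

View pics/scene0.png

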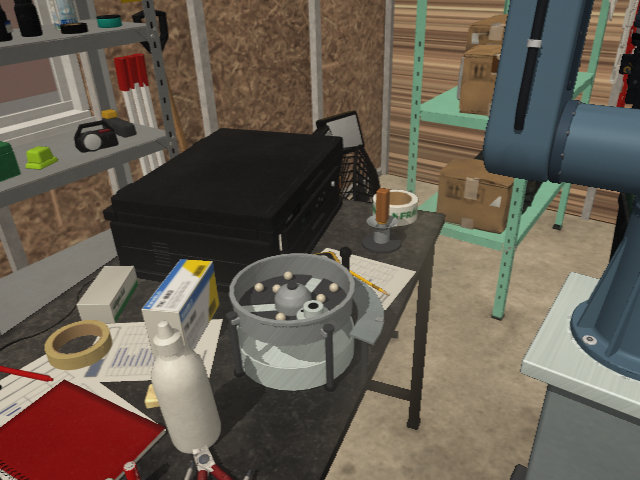

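View pics/top0.png

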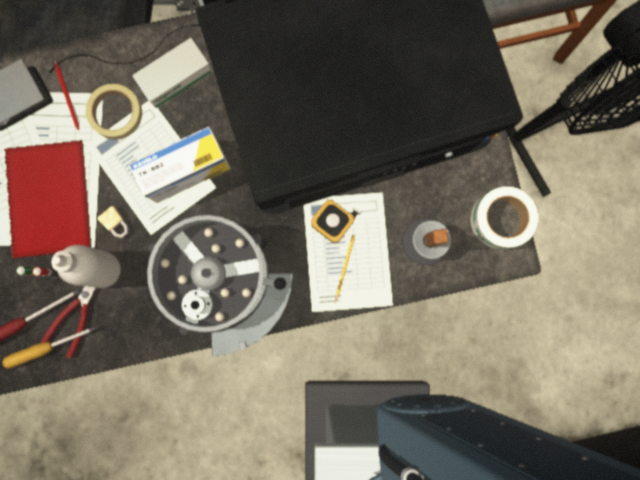

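Scene: separator on the near edge of the desk, rod in its stand at (382,215). Top: bowl centre about (208,272), knob (281,283), rod (436,237), tape (333,220), flange (197,305). I'll enlarge both for measuring.

Run:
```python
from h import *
np.set_printoptions(suppress=True,precision=1)
a=cv2.imread('pics/top0.png')[205:365,140:300];a=cv2.resize(a,(600,600),interpolation=cv2.INTER_CUBIC)
cv2.imwrite('pics/crop1.png',a)
for n,uv,z in(('bowl',(208,272),133),('knob',(281.5,283),134),('rodtop',(437,237),132),('stand',(430,241),0),('tape',(333,220),40)):print(n,atz('top0.png',uv,z))
print('knob',tri([('top0.png',(281.5,283)),('scene0.png',(345.5,252))]))
print('rodtop',tri([('top0.png',(437,237)),('scene0.png',(382.5,189))]))
print('bowl rim',tri([('top0.png',(208,272)),('scene0.png',(293,285))]))
```

```text
bowl [466.3 340.  133. ]
knob [448.2 217.9 134. ]
rodtop [525.3 -41.5 132. ]
stand [529.  -56.9   0. ]
tape [564.1 128.2  40. ]
knob [447.7 217.5 135.4]
rodtop [523.6 -40.8 138.2]
bowl rim [465.5 339.8 130.8]
```

View pics/crop1.png

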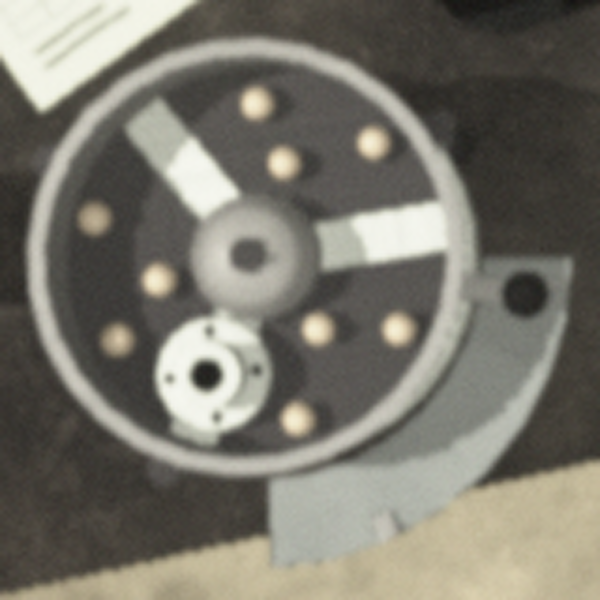

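Crop (3.75× from 140,205): rim centre ≈(251,257), knob (525,294), wide bar (386,527), flange (208,375), nine beads spread all round the ring. Flange lies across the 150° slot (lower left).

Run:
```python
from h import *
np.set_printoptions(suppress=True,precision=1)
p=lambda u,v,z:atz('top0.png',(140+(u+.5)/3.75-.5,205+(v+.5)/3.75-.5),z)[:2]
c=p(251,257,133);print('c',c,p(249,254,133))
def rel(n,q):
    d=q-c;print(n,q,np.hypot(*d),np.degrees(np.arctan2(d[1],d[0])))
rel('knob',p(525,294,134))
for z in(75,85,92):rel('mark%d'%z,p(386,527,z))
rel('slotR',p(445,228,95));rel('slotUL',p(142,112,95))
rel('flange',p(208,375,125))
for b in((257,103),(373,143),(283,163),(95,217),(158,280),(117,340),(318,329),(398,330),(297,420)):rel('b',p(*b,102))
```

```text
c [464.3 342.4] [465.7 343.3]
knob [448.2 221. ] 122.41547375709806 -97.58285229154006
mark75 [340.9 287.4] 135.07201080324464 -156.00310497171122
mark85 [341.9 286.4] 134.65498014236243 -155.437427044106
mark92 [342.5 285.7] 134.3709092617758 -155.03938969955564
slotR [478.7 259.7] 83.92168213493672 -80.11913207689867
slotUL [532. 400.] 88.90881023646618 40.3969653612807
flange [412.2 361.9] 55.692226646483356 159.42563470210945
b [535.7 345.8] 71.41029940334535 2.795293786895417
b [517.3 292.4] 72.81940871910618 -43.27975261200019
b [508.1 333.5] 44.64634722406867 -11.423889379767656
b [483.2 419. ] 78.90562701815006 76.1375173598854
b [454.6 389.7] 48.29760424171419 101.65344236809764
b [427.3 407.8] 75.13948447089352 119.49565041133083
b [432.4 316.5] 41.057392923125136 -140.95324468575484
b [432.  280.1] 70.1266256781142 -117.41456078272664
b [391.3 325.5] 74.91462387042755 -166.96643650520275
```

Emit:
{"method": "servo_tool", "body": {
  "commands": [
    {"offset": [45,-36,0],"turn": 0,"claw": 1},
    {"offset": [45,-36,0],"turn": 0,"claw": 1},
    {"offset": [45,-36,0],"turn": 0,"claw": 1},
    {"offset": [45,-36,0],"turn": 0,"claw": 1},
    {"offset": [45,-36,0],"turn": 0,"claw": 1}
  ]
}}

```text
t: 0.78
ee_pos: [321.2, -320.7, 404.6]
tool_rot: [[0.965, 0.261, 0.0], [0.261, -0.965, -0.0], [0.0, 0.0, -1.0]]
contact_force: [-0.6, 0.1, 0.3]
finger_gap: 88.1
grip_force: 0.0
```

Emit:
{"method": "servo_tool", "body": {
  "commands": [
    {"offset": [45,-36,0],"turn": 0,"claw": 1},
    {"offset": [45,-36,0],"turn": 0,"claw": 1},
    {"offset": [45,-36,0],"turn": 0,"claw": 1},
    {"offset": [45,-36,0],"turn": 0,"claw": 1},
    {"offset": [45,-36,0],"turn": 0,"claw": 1}
  ]
}}

```text
t: 1.4
ee_pos: [491.4, -87.9, 404.7]
tool_rot: [[0.965, 0.262, 0.0], [0.262, -0.965, -0.0], [0.0, 0.0, -1.0]]
contact_force: [0.5, 0.5, 0.9]
finger_gap: 88.1
grip_force: 0.0
```

Emit:
{"method": "servo_tool", "body": {
  "commands": [
    {"offset": [45,-36,0],"turn": 0,"claw": 1},
    {"offset": [0,0,0],"turn": 0,"claw": 1}
  ]
}}

```text
t: 1.65
ee_pos: [525.8, -40.1, 404.3]
tool_rot: [[0.964, 0.267, -0.0], [0.267, -0.964, 0.001], [-0.0, -0.001, -1.0]]
contact_force: [-0.6, -0.9, 0.0]
finger_gap: 87.7
grip_force: 0.0
```

Run:
```python
from h import *
np.set_printoptions(suppress=True,precision=3)
s=ctrl.observe();print(s['t'],s['ee_pos'],s['tool_rot'],s['joint_pos'])
cap('wrist','w1.png')
```

```text
1.65 [525.757 -40.082 404.303] [[ 0.964  0.267 -0.   ]
 [ 0.267 -0.964  0.001]
 [-0.    -0.001 -1.   ]] [-0.302  0.074  1.727  0.001  1.341  0.999]
```

View pics/w1.png

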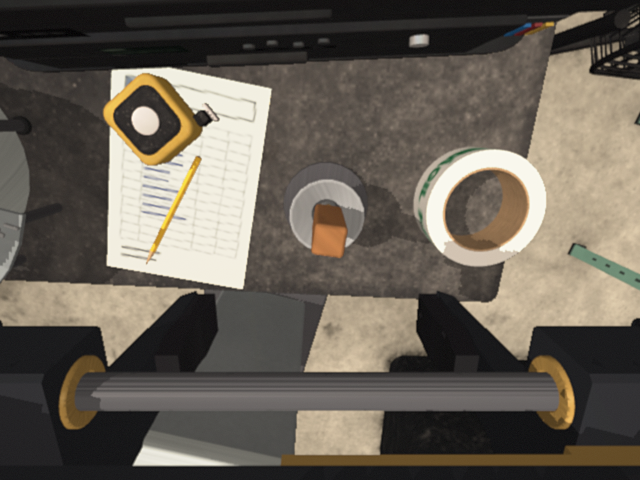

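Wrist view: rod handle top face at about (330,245), nearly square with the image (about 4° down-right), funnel mouth centre (327,214); nothing close except the tape roll to its right.

Run:
```python
from h import *
np.set_printoptions(suppress=True,precision=1)
print(tri([('w1.png',(329.5,245)),('top0.png',(437,237))]),tri([('w1.png',(329.5,245)),('scene0.png',(382.5,189))]))
print(atz('w1.png',(329.5,245),132),'mouth',atz('w1.png',(327,215),58),'knob',atz('w1.png',(20,125),134))
q=[atz('w1.png',u,132)[:2] for u in((313.5,256),(343,258.5),(347,234.5),(316,232))];print(np.array(q))
for a,b in((0,1),(3,2),(1,2),(0,3)):
  d=q[b]-q[a];print(np.hypot(*d),np.degrees(np.arctan2(d[1],d[0])))
```

```text
[524.8 -46.3 127.7] [526.2 -49.  134.7]
[525.  -49.6 132. ] mouth [529.2 -48.5  58. ] knob [550.1 165.1 134. ]
[[513.9 -40.8]
 [517.8 -61.9]
 [535.9 -59.4]
 [531.7 -37.7]]
21.413769470088543 -79.5522723038151
22.034032416293048 -79.21193412079869
18.258279925631875 7.876750774295605
18.11011451889563 9.817697547295063
```

```bash
cat >> h.py <<'E'
def rows(way,start=None,nd=1):
    """way: list of (x,y,z,ybearing_deg); prints rows (offset in tool axes, turn) from the start pose"""
    if start is None:
        s=ctrl.observe();R=s['tool_rot'];start=(*s['ee_pos'],np.degrees(np.arctan2(R[1][1],R[0][1])))
    p=np.array(start,float)
    for w in way:
        w=np.array(w,float);b=np.radians(p[3]);d=w[:3]-p[:3]
        y=np.array([np.cos(b),np.sin(b)]);x=np.array([-y[1],y[0]])
        o=np.round([d[:2]@x,d[:2]@y,-d[2]],nd);t=np.round(-(w[3]-p[3]),nd)
        print(list(o),t)
        p[:2]+=o[0]*x+o[1]*y;p[2]-=o[2];p[3]-=t
def lin(a,b,n):return [tuple(np.array(a)+(np.array(b)-np.array(a))*k/n) for k in range(1,n+1)]
E
python3 - <<'E'
from h import *
rows(lin((525.8,-40.1,404,-74.5),(449,220,404,-7),7))
E
```

```text
[np.float64(0.5), np.float64(-40.0), np.float64(0.2)] -9.8
[np.float64(5.9), np.float64(-38.3), np.float64(-0.0)] -9.6
[np.float64(12.2), np.float64(-36.8), np.float64(-0.0)] -9.6
[np.float64(18.1), np.float64(-34.2), np.float64(-0.0)] -9.7
[np.float64(23.7), np.float64(-30.7), np.float64(-0.0)] -9.6
[np.float64(28.4), np.float64(-26.3), np.float64(-0.0)] -9.7
[np.float64(32.5), np.float64(-21.1), np.float64(-0.0)] -9.6
```

Emit:
{"method": "servo_tool", "body": {
  "commands": [
    {"offset": [0.5,-40,0],"turn": -9.8,"claw": 1},
    {"offset": [6,-38.3,0],"turn": -9.6,"claw": 1},
    {"offset": [12,-36.8,0],"turn": -9.6,"claw": 1},
    {"offset": [18,-34.2,0],"turn": -9.7,"claw": 1},
    {"offset": [23.7,-30.7,0],"turn": -9.6,"claw": 1}
  ]
}}

```text
t: 2.33
ee_pos: [470.5, 143.7, 404.7]
tool_rot: [[0.444, 0.896, -0.0], [0.896, -0.444, -0.0], [-0.0, 0.0, -1.0]]
contact_force: [1.0, -0.1, 0.0]
finger_gap: 88.2
grip_force: 0.0
```

Emit:
{"method": "servo_tool", "body": {
  "commands": [
    {"offset": [28.4,-26.3,0],"turn": -9.7,"claw": 1},
    {"offset": [32.5,-21,0],"turn": -9.6,"claw": 1},
    {"offset": [0,0,0],"turn": 0,"claw": 1}
  ]
}}

```text
t: 2.7
ee_pos: [448.9, 218.9, 404.6]
tool_rot: [[0.124, 0.992, -0.0], [0.992, -0.124, -0.0], [-0.0, -0.0, -1.0]]
contact_force: [-0.2, 0.3, -0.3]
finger_gap: 88.0
grip_force: 0.0
```

Run:
```python
from h import *
np.set_printoptions(suppress=True,precision=3)
s=ctrl.observe();print(s['t'],s['ee_pos'],s['tool_rot'],s['joint_pos'])
cap('wrist','w2.png')
```

```text
2.7 [448.854 218.895 404.579] [[ 0.124  0.992 -0.   ]
 [ 0.992 -0.124 -0.   ]
 [-0.    -0.    -1.   ]] [ 0.216  0.01   1.793 -0.     1.339  0.34 ]
```

View pics/w2.png

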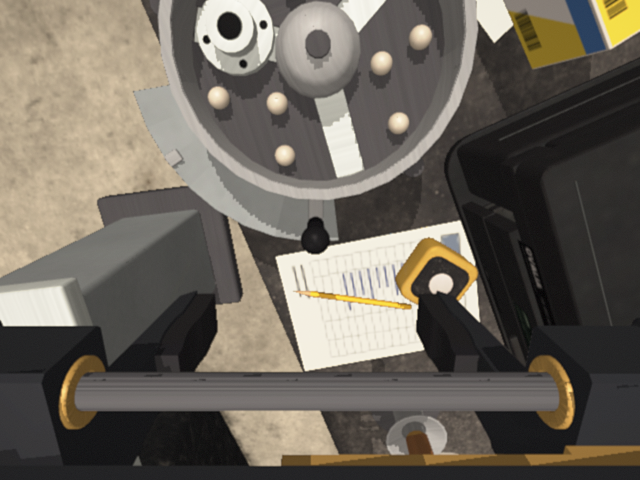

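Wrist view: knob (315,238), wide bar (174,158), hub top (318,44), printer corner near (450,155).

Run:
```python
from h import *
np.set_printoptions(suppress=True,precision=1)
k=tri([('w2.png',(315,238)),('top0.png',(280.2,283.4)),('scene0.png',(345.5,252))])
k2=tri([('w2.png',(315,238)),('top0.png',(280.2,283.4))])
m=tri([('w2.png',(174,158)),('top0.png',(243,345.6))]);h=tri([('w2.png',(318,44)),('top0.png',(206.4,272.7))])
print(k,k2,atz('w2.png',(315,238),134));print('mark',m,atz('w2.png',(174,158),m[2]));print('hub',h,atz('w2.png',(318,44),133))
print('printer',tri([('w2.png',(450,155)),('top0.png',(262,207))]), [atz('w2.png',(450,155),z) for z in(0,150)],[atz('top0.png',(262,207),z) for z in (0,150)])
c=np.array([465.5,342.5])
for n,q in(('k',k),('m',m)):d=q[:2]-c;print(n,np.hypot(*d),np.degrees(np.arctan2(*d[::-1])))
rows(lin((449,220,404,-7),(448,219,278,-8),3))
```

```text
[447.3 220.3 136.1] [447.9 220.2 129.7] [448.3 221.5 134. ]
mark [340.6 286.   77. ] [340.8 285.6  77. ]
hub [464.4 337.1 166.7] [465.3 343.3 133. ]
printer [587.8 256.5  14.3] [array([589.1, 251.4,   0. ]), array([538.2, 269.2, 150. ])] [array([593.2, 261.2,   0. ]), array([572.9, 250. , 150. ])]
k 123.50435239030628 -98.46766485632266
m 137.08375706472168 -155.66092371376965
[np.float64(1.6), np.float64(-0.9), np.float64(42.6)] 0.1
[np.float64(-0.4), np.float64(-0.3), np.float64(42.0)] 0.3
[np.float64(-0.4), np.float64(-0.3), np.float64(42.0)] 0.3
```

Emit:
{"method": "servo_tool", "body": {
  "commands": [
    {"offset": [1.6,-1,42],"turn": 0.3,"claw": 1},
    {"offset": [0,0,42],"turn": 0.3,"claw": 1},
    {"offset": [0,0,42],"turn": 0.4,"claw": 0.2},
    {"offset": [0,0,0],"turn": 0,"claw": -1},
    {"offset": [0,0,0],"turn": 0,"claw": -1}
  ]
}}

```text
t: 3.38
ee_pos: [449.8, 219.4, 280.1]
tool_rot: [[0.145, 0.989, 0.002], [0.989, -0.145, 0.0], [0.0, 0.002, -1.0]]
contact_force: [-0.0, -0.5, 0.1]
finger_gap: 60.2
grip_force: 0.0
```

Emit:
{"method": "servo_tool", "body": {
  "commands": [
    {"offset": [0,0,0],"turn": 0,"claw": -1},
    {"offset": [0,0,0],"turn": 0,"claw": -1}
  ]
}}

```text
t: 3.62
ee_pos: [449.4, 220.3, 280.2]
tool_rot: [[0.143, 0.99, 0.003], [0.99, -0.143, 0.001], [0.001, 0.003, -1.0]]
contact_force: [-0.0, -0.3, 0.4]
finger_gap: 40.5
grip_force: 0.0
```

Run:
```python
from h import *
s=ctrl.observe();print(s['t'],s['ee_pos'],s['finger_gap'],s['grip_force'],s['contact_force'])
p=s['ee_pos'];c=np.array([465.5,343]);d=p[:2]-c;r0=np.hypot(*d);b0=np.degrees(np.arctan2(d[1],d[0]));print(r0,b0)
R=s['tool_rot'];y0=np.degrees(np.arctan2(R[1][1],R[0][1]));b1=-155.6
w=[]
for k in range(1,9):
    b=b0+(b1-b0)*k/8;r=r0+(124.5-r0)*k/8
    w.append((c[0]+r*np.cos(np.radians(b)),c[1]+r*np.sin(np.radians(b)),p[2],y0+b-b0))
rows(w)
```

```text
3.625 [449.41610095 220.29221379 280.2302139 ] 40.47708067281987 0.0 [-0.04277608 -0.30182818  0.35610046]
123.75739414645284 -97.46746209616958
[np.float64(0.7), np.float64(-15.7), np.float64(-0.0)] 7.3
[np.float64(0.7), np.float64(-15.7), np.float64(-0.0)] 7.2
[np.float64(0.7), np.float64(-15.7), np.float64(-0.0)] 7.3
[np.float64(0.7), np.float64(-15.7), np.float64(-0.0)] 7.3
[np.float64(0.7), np.float64(-15.7), np.float64(-0.0)] 7.2
[np.float64(0.7), np.float64(-15.7), np.float64(-0.0)] 7.3
[np.float64(0.7), np.float64(-15.8), np.float64(-0.0)] 7.3
[np.float64(0.7), np.float64(-15.7), np.float64(-0.0)] 7.2
```

Emit:
{"method": "servo_tool", "body": {
  "commands": [
    {"offset": [0,0,0],"turn": 0,"claw": -1},
    {"offset": [0,0,0],"turn": 0,"claw": -1},
    {"offset": [0,0,0],"turn": 0,"claw": -1}
  ]
}}

```text
t: 4.0
ee_pos: [448.8, 220.3, 279.0]
tool_rot: [[0.143, 0.99, 0.0], [0.99, -0.143, 0.0], [0.0, 0.0, -1.0]]
contact_force: [-0.9, -0.9, 3.3]
finger_gap: 18.1
grip_force: 29.2
```

Emit:
{"method": "servo_tool", "body": {
  "commands": [
    {"offset": [0.7,-15.7,0],"turn": 7.3,"claw": -1},
    {"offset": [0.7,-15.7,0],"turn": 7.2,"claw": -1},
    {"offset": [0.7,-15.7,0],"turn": 7.3,"claw": -1},
    {"offset": [0.7,-15.7,0],"turn": 7.3,"claw": -1}
  ]
}}

```text
t: 4.5
ee_pos: [391.0, 243.5, 279.1]
tool_rot: [[0.61, 0.793, 0.002], [0.793, -0.61, 0.0], [0.001, 0.001, -1.0]]
contact_force: [3.3, 2.5, -0.8]
finger_gap: 18.2
grip_force: 29.6
```

Emit:
{"method": "servo_tool", "body": {
  "commands": [
    {"offset": [0.7,-15.7,0],"turn": 7.2,"claw": -1},
    {"offset": [0.7,-15.7,0],"turn": 7.3,"claw": -1},
    {"offset": [0.7,-15.7,0],"turn": 7.3,"claw": -1},
    {"offset": [0.7,-15.7,0],"turn": 7.2,"claw": -1},
    {"offset": [0,0,0],"turn": 0,"claw": -1}
  ]
}}

```text
t: 5.12
ee_pos: [351.6, 292.1, 279.0]
tool_rot: [[0.915, 0.404, 0.001], [0.404, -0.915, 0.001], [0.001, -0.0, -1.0]]
contact_force: [0.5, 1.8, 1.6]
finger_gap: 18.2
grip_force: 29.4
```

Run:
```python
from h import *
s=ctrl.observe();print(s['t'],s['ee_pos'],s['finger_gap'],s['grip_force'],s['contact_force'])
d=s['ee_pos'][:2]-np.array([465.5,343]);print(np.hypot(*d),np.degrees(np.arctan2(d[1],d[0])))
```

```text
5.125 [351.57940374 292.13560851 279.03803865] 18.233802194801065 29.38363177701831 [0.51065254 1.80659145 1.56765416]
124.76012413412923 -155.93972241764303
```

Emit:
{"method": "servo_tool", "body": {
  "commands": [
    {"offset": [0,0,0],"turn": 0,"claw": 1},
    {"offset": [0,0,0],"turn": 0,"claw": 1},
    {"offset": [0,0,-15],"turn": 0,"claw": 1},
    {"offset": [0,0,-50],"turn": 0,"claw": 1},
    {"offset": [0,0,-60],"turn": 0,"claw": 1}
  ]
}}

```text
t: 5.75
ee_pos: [351.2, 290.9, 405.1]
tool_rot: [[0.916, 0.401, -0.002], [0.401, -0.916, -0.001], [-0.002, 0.0, -1.0]]
contact_force: [1.7, -0.8, 0.2]
finger_gap: 66.0
grip_force: 0.0
```

Run:
```python
from h import *
cap('wrist','w3.png');cap('top','top3.png')
```

```text
(no output)
```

View pics/w3.png

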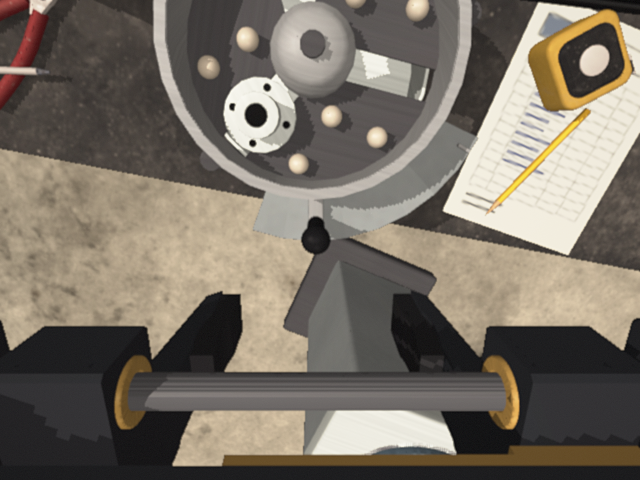

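Run:
```python
from h import *
np.set_printoptions(suppress=True,precision=1)
print('knob',atz('w3.png',(315,238),134))
# handle bottom centre of back face for upright / 3 deg lean
print(proj('w1.png',[(537,-47.5,60),(537,-47.5,132),(541,-47.5,60),(525,-49.6,60),(529,-49,60)]))
a=cv2.imread('pics/w1.png')[165:275,275:385];cv2.imwrite('pics/c2.png',cv2.resize(a,(550,550),interpolation=cv2.INTER_CUBIC))
rows(lin((351.2,290.9,405,-66.4),(525.5,-49,405,-80),7))
```

```text
knob [352.4 292.6 134. ]
[[328.4 206.9]
 [331.3 228.6]
 [329.6 202.7]
 [326.9 220.2]
 [327.5 215.8]]
[np.float64(0.9), np.float64(54.7), np.float64(6.6)] 2.0
[np.float64(5.2), np.float64(54.3), np.float64(-0.0)] 2.0
[np.float64(7.1), np.float64(54.1), np.float64(-0.0)] 1.9
[np.float64(8.8), np.float64(53.9), np.float64(-0.0)] 2.0
[np.float64(10.8), np.float64(53.5), np.float64(-0.0)] 1.9
[np.float64(12.5), np.float64(53.1), np.float64(-0.0)] 1.9
[np.float64(14.3), np.float64(52.7), np.float64(-0.0)] 2.0
```

View pics/c2.png

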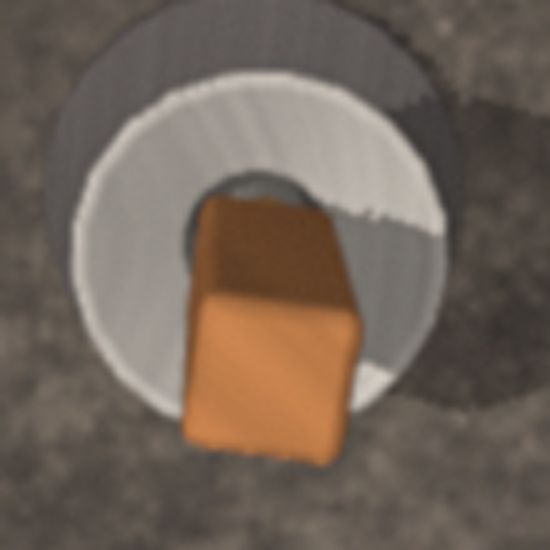

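Crop: handle top centre ≈(329,241) full-image, back edge bottom ≈(328,204) – rod stands upright at about (528.5,−49), in line with the funnel mouth, turned ≈6°.

Emit:
{"method": "servo_tool", "body": {
  "commands": [
    {"offset": [1,54.7,0],"turn": 2,"claw": 0.2},
    {"offset": [5.2,54.3,0],"turn": 2,"claw": 0.2},
    {"offset": [7.1,54,0],"turn": 2,"claw": 0.2},
    {"offset": [8.8,54,0],"turn": 2,"claw": 0.2},
    {"offset": [10.8,53.5,0],"turn": 2,"claw": 0.2}
  ]
}}

```text
t: 6.48
ee_pos: [474.2, 45.4, 404.2]
tool_rot: [[0.972, 0.235, 0.001], [0.235, -0.972, -0.0], [0.001, 0.0, -1.0]]
contact_force: [0.5, 0.3, 0.3]
finger_gap: 53.3
grip_force: 0.0
```

Emit:
{"method": "servo_tool", "body": {
  "commands": [
    {"offset": [12.5,53,0],"turn": 2,"claw": 0.2},
    {"offset": [17.3,53,0],"turn": 2,"claw": 0.2},
    {"offset": [0,0,0],"turn": 0,"claw": 0.2}
  ]
}}

```text
t: 6.85
ee_pos: [527.1, -52.9, 403.7]
tool_rot: [[0.987, 0.164, 0.0], [0.164, -0.987, -0.001], [-0.0, 0.001, -1.0]]
contact_force: [-0.2, 0.4, -0.3]
finger_gap: 52.8
grip_force: 0.0
```

Run:
```python
from h import *
s=ctrl.observe();print(s['t'],s['ee_pos'],s['finger_gap'],s['joint_pos'])
R=s['tool_rot'];print(np.degrees(np.arctan2(R[1][1],R[0][1])))
rows(lin((*s['ee_pos'],-80.5),(528.5,-49,243,-80.5),4))
```

```text
6.85 [527.14495817 -52.92974385 403.73660136] 52.77136196678824 [-3.24127411e-01  8.04897747e-02  1.72119531e+00 -6.18536909e-04
  1.33963443e+00  1.08255250e+00]
-80.58870664845526
[np.float64(0.5), np.float64(-0.9), np.float64(40.2)] -0.1
[np.float64(0.5), np.float64(-0.9), np.float64(40.2)] 0.0
[np.float64(0.5), np.float64(-0.9), np.float64(40.2)] 0.0
[np.float64(0.5), np.float64(-1.0), np.float64(40.1)] 0.0
```

Emit:
{"method": "servo_tool", "body": {
  "commands": [
    {"offset": [0.5,-1,40],"turn": 0,"claw": 0.2},
    {"offset": [0.5,-1,40],"turn": 0,"claw": 0.2},
    {"offset": [0.5,-1,40],"turn": 0,"claw": 0.2},
    {"offset": [0.5,-1,40],"turn": 0,"claw": 0.2},
    {"offset": [0,0,0],"turn": 0,"claw": 0.2}
  ]
}}

```text
t: 7.48
ee_pos: [525.5, -44.0, 241.1]
tool_rot: [[0.986, 0.169, -0.007], [0.169, -0.986, 0.002], [-0.007, -0.004, -1.0]]
contact_force: [0.3, 0.3, 0.2]
finger_gap: 53.1
grip_force: 0.0
```

Emit:
{"method": "servo_tool", "body": {
  "commands": [
    {"offset": [0,0,0],"turn": 0,"claw": -1},
    {"offset": [0,0,0],"turn": 0,"claw": -1},
    {"offset": [0,0,0],"turn": 0,"claw": -1},
    {"offset": [0,0,0],"turn": 0,"claw": -1},
    {"offset": [0,0,0],"turn": 0,"claw": -1}
  ]
}}

```text
t: 8.1
ee_pos: [528.1, -45.5, 245.2]
tool_rot: [[0.986, 0.168, 0.002], [0.168, -0.986, -0.001], [0.002, 0.001, -1.0]]
contact_force: [-0.6, 0.1, 7.4]
finger_gap: 24.0
grip_force: 30.0
```

Run:
```python
from h import *
s=ctrl.observe();print(s['t'],s['ee_pos'],s['finger_gap'],s['grip_force'],s['contact_force'])
R=s['tool_rot'];print(np.degrees(np.arctan2(R[1][1],R[0][1])))
```

```text
8.1 [528.14710547 -45.50924697 245.15077994] 23.976260923150488 29.998792866244912 [-0.55207578  0.12020224  7.40145884]
-80.32776386849302
```

Emit:
{"method": "servo_tool", "body": {
  "commands": [
    {"offset": [0,0,-25],"turn": 0,"claw": -1},
    {"offset": [0,0,-40],"turn": 0,"claw": -1},
    {"offset": [0,0,-45],"turn": 0,"claw": -1},
    {"offset": [0,0,-40],"turn": 0,"claw": -1},
    {"offset": [0,0,0],"turn": 0,"claw": -1}
  ]
}}

```text
t: 8.72
ee_pos: [528.4, -45.5, 397.5]
tool_rot: [[0.986, 0.168, 0.007], [0.168, -0.986, -0.002], [0.006, 0.003, -1.0]]
contact_force: [-0.3, -0.6, -1.8]
finger_gap: 23.6
grip_force: 30.0
```

Run:
```python
from h import *
np.set_printoptions(suppress=True,precision=2)
s=ctrl.observe();print(s['t'],s['ee_pos'],s['finger_gap'],s['grip_force'],s['contact_force'])
R=s['tool_rot'];yb=np.degrees(np.arctan2(R[1][1],R[0][1]));print(yb)
print('bottle',tri([('scene0.png',(167,328)),('top0.png',(62,258))]))
p=s['ee_pos'];c=np.array([465.,343.])
e=(412,319.4)
print('go');rows(lin((*p,-80.3),(*e,p[2],-80.3),8))
print('stir');pt=lambda b,r=58:(c[0]+r*np.cos(np.radians(b)),c[1]+r*np.sin(np.radians(b)),333,-80.3)
rows([pt(204-8*k) for k in range(1,52)],start=(*e,333,-80.3))
```

```text
8.725 [528.37 -45.55 397.53] 23.600790229192555 29.998852503485978 [-0.34 -0.6  -1.83]
-80.32698362152924
bottle [485.32 560.41 184.94]
go
[np.float64(-6.7), np.float64(-47.4), np.float64(-0.0)] -0.0
[np.float64(-6.6), np.float64(-47.4), np.float64(-0.0)] -0.0
[np.float64(-6.7), np.float64(-47.4), np.float64(-0.0)] -0.0
[np.float64(-6.7), np.float64(-47.5), np.float64(-0.0)] -0.0
[np.float64(-6.7), np.float64(-47.4), np.float64(-0.0)] -0.0
[np.float64(-6.6), np.float64(-47.4), np.float64(-0.0)] -0.0
[np.float64(-6.7), np.float64(-47.4), np.float64(-0.0)] -0.0
[np.float64(-6.7), np.float64(-47.4), np.float64(-0.0)] -0.0
stir
[np.float64(-1.4), np.float64(-8.0), np.float64(-0.0)] -0.0
[np.float64(-0.4), np.float64(-8.1), np.float64(-0.0)] -0.0
[np.float64(0.8), np.float64(-8.0), np.float64(-0.0)] -0.0
[np.float64(2.0), np.float64(-7.9), np.float64(-0.0)] -0.0
[np.float64(3.0), np.float64(-7.5), np.float64(-0.0)] -0.0
[np.float64(4.0), np.float64(-7.0), np.float64(-0.0)] -0.0
[np.float64(4.9), np.float64(-6.4), np.float64(-0.0)] -0.0
[np.float64(5.8), np.float64(-5.7), np.float64(-0.0)]
[... 1842 characters left out ...]
9), np.float64(-4.2), np.float64(-0.0)] -0.0
[np.float64(-6.3), np.float64(-5.2), np.float64(-0.0)] -0.0
[np.float64(-5.4), np.float64(-6.0), np.float64(-0.0)] -0.0
[np.float64(-4.6), np.float64(-6.7), np.float64(-0.0)] -0.0
[np.float64(-3.5), np.float64(-7.2), np.float64(-0.0)] -0.0
[np.float64(-2.6), np.float64(-7.7), np.float64(-0.0)] -0.0
[np.float64(-1.4), np.float64(-8.0), np.float64(-0.0)] -0.0
[np.float64(-0.4), np.float64(-8.1), np.float64(-0.0)] -0.0
[np.float64(0.8), np.float64(-8.0), np.float64(-0.0)] -0.0
[np.float64(2.0), np.float64(-7.9), np.float64(-0.0)] -0.0
[np.float64(3.0), np.float64(-7.5), np.float64(-0.0)] -0.0
[np.float64(4.0), np.float64(-7.0), np.float64(-0.0)] -0.0
```

Emit:
{"method": "servo_tool", "body": {
  "commands": [
    {"offset": [-6.7,-47.4,0],"turn": 0,"claw": -1},
    {"offset": [-6.7,-47.4,0],"turn": 0,"claw": -1},
    {"offset": [-6.7,-47.4,0],"turn": 0,"claw": -1},
    {"offset": [-6.7,-47.4,0],"turn": 0,"claw": -1},
    {"offset": [-6.7,-47.4,0],"turn": 0,"claw": -1}
  ]
}}

```text
t: 9.35
ee_pos: [453.5, 183.9, 392.1]
tool_rot: [[0.986, 0.168, -0.002], [0.168, -0.986, -0.0], [-0.002, -0.0, -1.0]]
contact_force: [0.3, 0.0, -0.3]
finger_gap: 23.5
grip_force: 30.0
```

Emit:
{"method": "servo_tool", "body": {
  "commands": [
    {"offset": [-6.7,-47.4,0],"turn": 0,"claw": -1},
    {"offset": [-6.7,-47.4,0],"turn": 0,"claw": -1},
    {"offset": [-6.7,-47.4,0],"turn": 0,"claw": -1},
    {"offset": [0,0,0],"turn": 0,"claw": -1}
  ]
}}

```text
t: 9.85
ee_pos: [409.2, 321.6, 392.0]
tool_rot: [[0.985, 0.172, -0.003], [0.172, -0.985, -0.001], [-0.003, 0.0, -1.0]]
contact_force: [-0.3, -1.7, -1.1]
finger_gap: 23.6
grip_force: 30.0
```

Run:
```python
from h import *
s=ctrl.observe();print(s['t'],s['ee_pos'],s['finger_gap'],s['contact_force'])
cap('wrist','w4.png')
rows([(412,319.4,336,-80.3)])
print(proj('w4.png',[(412,319.4,101)]))
```

```text
9.85 [409.23828702 321.60501163 392.02457259] 23.63583377659035 [-0.25535612 -1.69713156 -1.09094751]
[np.float64(1.9), np.float64(1.2), np.float64(56.1)] 0.1
[[320.08449482 229.26430993]]
```

View pics/w4.png

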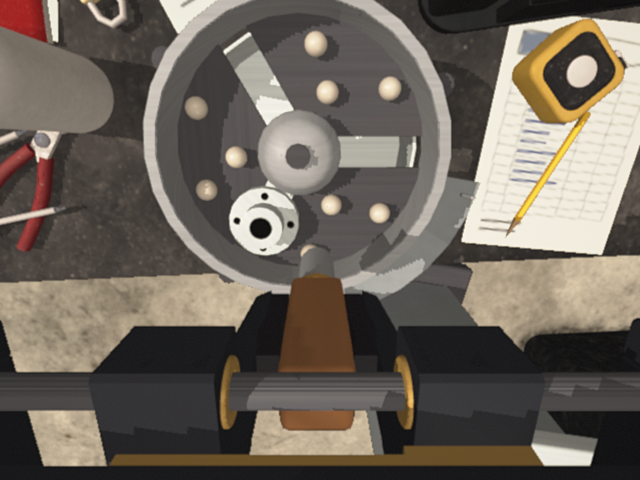

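Wrist view: rod held upright, slots open down to the tray, flange at (262,222), nine beads still on the screen; entry spot (320,229) is clear.

Emit:
{"method": "servo_tool", "body": {
  "commands": [
    {"offset": [2,1.2,20],"turn": 0,"claw": -1},
    {"offset": [0,0,18],"turn": 0,"claw": -1},
    {"offset": [0,0,18],"turn": 0,"claw": -1},
    {"offset": [0,0,0],"turn": 0,"claw": -1}
  ]
}}

```text
t: 10.4
ee_pos: [412.7, 317.9, 335.6]
tool_rot: [[0.986, 0.167, -0.004], [0.167, -0.986, -0.002], [-0.004, 0.001, -1.0]]
contact_force: [0.5, -0.4, -1.7]
finger_gap: 24.0
grip_force: 30.0
```

Emit:
{"method": "servo_tool", "body": {
  "commands": [
    {"offset": [-1.4,-8,0],"turn": 0,"claw": -1},
    {"offset": [-0.4,-8,0],"turn": 0,"claw": -1},
    {"offset": [0.8,-8,0],"turn": 0,"claw": -1},
    {"offset": [2,-7.9,0],"turn": 0,"claw": -1},
    {"offset": [3,-7.5,0],"turn": 0,"claw": -1}
  ]
}}

```text
t: 11.02
ee_pos: [410.5, 358.9, 337.9]
tool_rot: [[0.986, 0.168, 0.0], [0.168, -0.986, 0.0], [0.0, -0.0, -1.0]]
contact_force: [0.1, -0.2, -1.7]
finger_gap: 23.7
grip_force: 30.0
```

Emit:
{"method": "servo_tool", "body": {
  "commands": [
    {"offset": [4,-7,0],"turn": 0,"claw": -1},
    {"offset": [4.9,-6.4,0],"turn": 0,"claw": -1},
    {"offset": [5.8,-5.7,0],"turn": 0,"claw": -1},
    {"offset": [6.5,-4.8,0],"turn": 0,"claw": -1},
    {"offset": [7.2,-3.8,0],"turn": 0,"claw": -1}
  ]
}}

```text
t: 11.65
ee_pos: [434.2, 390.6, 337.7]
tool_rot: [[0.986, 0.168, -0.0], [0.168, -0.986, -0.0], [-0.0, 0.0, -1.0]]
contact_force: [0.2, -0.7, -1.2]
finger_gap: 23.6
grip_force: 30.0
```

Run:
```python
from h import *
s=ctrl.observe();print(s['t'],s['ee_pos'],s['finger_gap'],s['contact_force'])
cap('wrist','w5.png')
d=s['ee_pos'][:2]-np.array([465,343]);print(np.hypot(*d),np.degrees(np.arctan2(d[1],d[0])))
```

```text
11.65 [434.24641885 390.57244756 337.66102499] 23.63163444354521 [ 0.15810325 -0.68334282 -1.23415976]
56.64733463011034 122.88096416616946
```

View pics/w5.png

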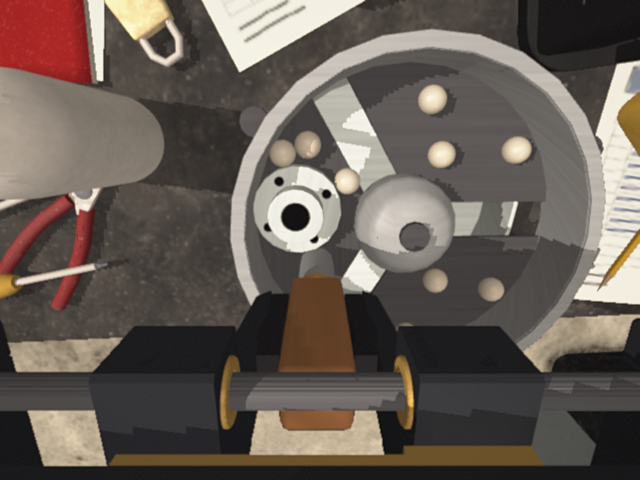

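The flange is being pushed round by the rod, driving three beads ahead of it to the slot. Continuing.

Emit:
{"method": "servo_tool", "body": {
  "commands": [
    {"offset": [7.5,-2.8,0],"turn": 0,"claw": -1},
    {"offset": [7.9,-1.7,0],"turn": 0,"claw": -1},
    {"offset": [8.1,-0.6,0],"turn": 0,"claw": -1},
    {"offset": [8.1,0.5,0],"turn": 0,"claw": -1},
    {"offset": [7.9,1.6,0],"turn": 0,"claw": -1}
  ]
}}

```text
t: 12.32
ee_pos: [472.8, 399.8, 337.7]
tool_rot: [[0.986, 0.168, 0.0], [0.168, -0.986, 0.0], [0.0, -0.0, -1.0]]
contact_force: [-1.2, -0.9, -0.9]
finger_gap: 24.1
grip_force: 30.0
```

Emit:
{"method": "servo_tool", "body": {
  "commands": [
    {"offset": [7.6,2.8,0],"turn": 0,"claw": -1},
    {"offset": [7.2,3.7,0],"turn": 0,"claw": -1},
    {"offset": [6.6,4.7,0],"turn": 0,"claw": -1},
    {"offset": [5.8,5.6,0],"turn": 0,"claw": -1},
    {"offset": [5,6.4,0],"turn": 0,"claw": -1}
  ]
}}

```text
t: 12.95
ee_pos: [508.3, 382.0, 337.7]
tool_rot: [[0.986, 0.168, 0.0], [0.168, -0.986, 0.0], [0.0, -0.0, -1.0]]
contact_force: [-2.1, 0.4, -2.2]
finger_gap: 23.7
grip_force: 30.0
```

Emit:
{"method": "servo_tool", "body": {
  "commands": [
    {"offset": [4.1,7,0],"turn": 0,"claw": -1},
    {"offset": [3.1,7.5,0],"turn": 0,"claw": -1},
    {"offset": [2,7.8,0],"turn": 0,"claw": -1},
    {"offset": [0.9,8,0],"turn": 0,"claw": -1},
    {"offset": [-0.3,8.1,0],"turn": 0,"claw": -1}
  ]
}}

```text
t: 13.58
ee_pos: [524.1, 345.7, 337.7]
tool_rot: [[0.986, 0.168, 0.0], [0.168, -0.986, 0.0], [0.0, -0.0, -1.0]]
contact_force: [-0.4, 0.5, -0.3]
finger_gap: 23.8
grip_force: 30.0
```

```bash
cat >> h.py <<'E'
def beads(f):
    """bead-coloured blobs inside the bowl, as world points on the screen: x, y, r, bearing, pixel area"""
    a=cv2.imread('pics/'+f);h=cv2.cvtColor(cv2.GaussianBlur(a,(3,3),0),cv2.COLOR_BGR2HSV)
    m=cv2.inRange(h,(5,22,100),(24,110,255))
    n,l,st,ce=cv2.connectedComponentsWithStats(m)
    for i in range(1,n):
        if st[i,4]<25: continue
        q=atz(f,ce[i],102)[:2]-np.array([465,343])
        if np.hypot(*q)<100: print(np.round(ce[i]),st[i,4],'r %.0f b %.0f'%(np.hypot(*q),np.degrees(np.arctan2(q[1],q[0]))))
E
python3 - <<'E'
from h import *
s=ctrl.observe();print(s['t'],s['ee_pos'],s['finger_gap'],s['contact_force'])
cap('wrist','w6.png');cap('top','t6.png')
d=s['ee_pos'][:2]-np.array([465,343]);print(np.hypot(*d),np.degrees(np.arctan2(d[1],d[0])))
for f in('w5.png','w6.png','t6.png'):print(f);beads(f)
E
```

```text
13.575 [524.07880142 345.65370262 337.74750239] 23.760003152417248 [-0.42740084  0.52214025 -0.27805083]
59.13837091975365 2.57188404163492
w5.png
[371.  53.] 445 r 95 b 24
[432.  99.] 760 r 71 b 1
[517.  93.] 29 r 92 b -28
[531. 102.] 100 r 94 b -33
[542. 107.] 30 r 97 b -38
[550. 110.] 32 r 99 b -40
[524. 117.] 39 r 87 b -36
[537. 118.] 26 r 92 b -39
[561. 133.] 25 r 99 b -49
[295. 149.] 1185 r 78 b 66
[516. 149.] 736 r 74 b -45
[441. 154.] 671 r 45 b -14
[249. 157.] 26 r 99 b 77
[565. 178.] 177 r 95 b -64
[243. 171.] 76 r 100 b 81
[548. 167.] 41 r 87 b -58
[347. 180.] 610 r 43 b 63
[387. 182.] 31 r 27 b 34
[565. 211.] 439 r 96 b -76
[435. 190.] 39 r 26 b -31
[433. 204.] 116 r 20 b -44
[394. 202.] 47 r 14 b 36
[514. 216.] 42 r 66 b -76
[451. 211.] 35 r 29 b -65
[553. 212.] 71 r 89 b -76
[370. 213.] 27 r 21 b 82
[335. 214.] 27 r 42 b 92
[432. 218.] 43 r 17 b -69
[365. 229.] 104 r 23 b 108
[565. 231.] 43 r 98 b -83
[436. 236.] 31 r 22 b -102
[284. 246.] 27 r 74 b 111
[432. 252.] 53 r 26 b -125
[314. 252.] 31 r 56 b 119
[420. 252.] 25 r 22 b -138
[407. 257.] 26 r 22 b -161
[435. 280.] 465 r 43 b -139
[342. 285.] 37 r 54 b 148
[491. 289.] 477 r 73 b -116
w6.png
[270. 200.] 247 r 97 b 22
[240. 214.] 32 r 95 b 34
[264. 215.] 54 r 90 b 25
[318. 212.] 53 r 88 b 5
[345. 219.] 120 r 87 b -7
[286. 220.] 74 r 84 b 17
[266. 223.] 46 r 84 b 25
[245. 225.] 81 r 87 b 34
[356. 226.] 53 r 85 b -12
[217. 231.] 45 r 93 b 45
[378. 235.] 44 r 86 b -21
[227. 238.] 26 r 86 b 43
[205. 241.] 95 r 92 b 51
[399. 251.] 164 r 86 b -33
[348. 265.] 25 r 61 b -17
[183. 265.] 41 r 93 b 64
[409. 266.] 34 r 84 b -41
[388. 277.] 25 r 70 b -39
[413. 299.] 877 r 76 b -56
[342. 287.] 34 r 46 b -21
[290. 289.] 27 r 39 b 24
[262. 416.] 225 r 70 b 163
[319. 410.] 80 r 57 b -161
[317. 436.] 347 r 80 b -165
t6.png
[246. 251.] 136 r 73 b -59
[247. 292.] 71 r 72 b -116
```

Emit:
{"method": "servo_tool", "body": {
  "commands": [
    {"offset": [-1.5,8,0],"turn": 0,"claw": -1},
    {"offset": [-2.6,7.7,0],"turn": 0,"claw": -1},
    {"offset": [-3.6,7.3,0],"turn": 0,"claw": -1},
    {"offset": [-4.6,6.7,0],"turn": 0,"claw": -1},
    {"offset": [-5.4,6.1,0],"turn": 0,"claw": -1}
  ]
}}

```text
t: 14.3
ee_pos: [512.3, 307.4, 337.8]
tool_rot: [[0.986, 0.168, 0.0], [0.168, -0.986, 0.0], [0.0, 0.0, -1.0]]
contact_force: [0.6, 0.7, -1.0]
finger_gap: 24.0
grip_force: 30.0
```

Emit:
{"method": "servo_tool", "body": {
  "commands": [
    {"offset": [-6.1,5.2,0],"turn": 0,"claw": -1},
    {"offset": [-6.9,4.3,0],"turn": 0,"claw": -1},
    {"offset": [-7.4,3.4,0],"turn": 0,"claw": -1},
    {"offset": [-7.7,2.2,0],"turn": 0,"claw": -1},
    {"offset": [-8,1.2,0],"turn": 0,"claw": -1}
  ]
}}

```text
t: 14.92
ee_pos: [479.2, 285.6, 337.8]
tool_rot: [[0.986, 0.168, 0.0], [0.168, -0.986, -0.0], [0.0, 0.0, -1.0]]
contact_force: [0.7, 1.3, -1.5]
finger_gap: 23.9
grip_force: 30.0
```

Emit:
{"method": "servo_tool", "body": {
  "commands": [
    {"offset": [-8.1,0,0],"turn": 0,"claw": -1},
    {"offset": [-8,-1,0],"turn": 0,"claw": -1},
    {"offset": [-7.8,-2.2,0],"turn": 0,"claw": -1},
    {"offset": [-7.4,-3.3,0],"turn": 0,"claw": -1},
    {"offset": [-6.9,-4.2,0],"turn": 0,"claw": -1}
  ]
}}

```text
t: 15.55
ee_pos: [439.7, 290.1, 337.7]
tool_rot: [[0.986, 0.168, -0.0], [0.168, -0.986, -0.0], [-0.0, -0.0, -1.0]]
contact_force: [0.2, -0.2, -1.2]
finger_gap: 23.7
grip_force: 30.0
```

Emit:
{"method": "servo_tool", "body": {
  "commands": [
    {"offset": [-6.3,-5.2,0],"turn": 0,"claw": -1},
    {"offset": [-5.4,-6,0],"turn": 0,"claw": -1},
    {"offset": [-4.6,-6.7,0],"turn": 0,"claw": -1},
    {"offset": [-3.5,-7.2,0],"turn": 0,"claw": -1},
    {"offset": [-2.6,-7.7,0],"turn": 0,"claw": -1}
  ]
}}

```text
t: 16.18
ee_pos: [412.4, 319.0, 337.7]
tool_rot: [[0.986, 0.168, -0.0], [0.168, -0.986, -0.0], [-0.0, 0.0, -1.0]]
contact_force: [0.6, -0.4, -1.5]
finger_gap: 23.9
grip_force: 30.0
```

```bash
python3 - <<'E'
from h import *
s=ctrl.observe();print(s['t'],s['ee_pos'],s['finger_gap'],s['contact_force'])
cap('wrist','w7.png');cap('top','t7.png')
d=s['ee_pos'][:2]-np.array([465,343]);print(np.hypot(*d),np.degrees(np.arctan2(d[1],d[0])))
beads('t7.png')
E
sed -i 's/st\[i,4\]<25/st[i,4]<(60 if f[0]=="t" else 250)/' h.py; python3 -c "
from h import *
beads('w7.png')"
```

```text
16.175 [412.36267812 318.96806423 337.7007889 ] 23.876833831319942 [ 0.55388686 -0.43803529 -1.53103911]
57.86381936850159 -155.4606014773365
[228. 220.] 48 r 97 b -18
[458. 112.] 266 r 97 b -63
[400. 167.] 364 r 62 b -81
[347. 173.] 335 r 32 b -87
```

Emit:
{"method": "servo_tool", "body": {
  "commands": [
    {"offset": [-1.4,-8,0],"turn": 0,"claw": -1},
    {"offset": [-0.4,-8.1,0],"turn": 0,"claw": -1},
    {"offset": [0.8,-8,0],"turn": 0,"claw": -1},
    {"offset": [2,-7.9,0],"turn": 0,"claw": -1},
    {"offset": [3,-7.5,0],"turn": 0,"claw": -1}
  ]
}}

```text
t: 16.9
ee_pos: [410.0, 358.7, 337.7]
tool_rot: [[0.986, 0.168, -0.0], [0.168, -0.986, -0.0], [-0.0, 0.0, -1.0]]
contact_force: [0.6, 0.3, -1.3]
finger_gap: 23.6
grip_force: 30.0
```

Emit:
{"method": "servo_tool", "body": {
  "commands": [
    {"offset": [4,-7,0],"turn": 0,"claw": -1},
    {"offset": [4.9,-6.4,0],"turn": 0,"claw": -1},
    {"offset": [0,0,-30],"turn": 0,"claw": -1},
    {"offset": [0,0,-30],"turn": 0,"claw": -1},
    {"offset": [-20,0,0],"turn": 0,"claw": -1}
  ]
}}

```text
t: 17.52
ee_pos: [398.3, 370.1, 400.8]
tool_rot: [[0.986, 0.167, 0.005], [0.167, -0.986, 0.003], [0.006, -0.002, -1.0]]
contact_force: [0.4, -0.1, -2.0]
finger_gap: 23.6
grip_force: 30.0
```

Emit:
{"method": "servo_tool", "body": {
  "commands": [
    {"offset": [-50,30,0],"turn": 0,"claw": -1},
    {"offset": [-15,30,0],"turn": 0,"claw": -1},
    {"offset": [0,0,0],"turn": 0,"claw": -1}
  ]
}}

```text
t: 17.9
ee_pos: [342.3, 298.5, 398.0]
tool_rot: [[0.986, 0.167, 0.001], [0.167, -0.986, 0.0], [0.001, -0.0, -1.0]]
contact_force: [-0.3, 0.2, -0.2]
finger_gap: 23.6
grip_force: 30.0
```

Run:
```python
from h import *
s=ctrl.observe();print(s['t'],s['ee_pos'],s['finger_gap'],s['contact_force'])
cap('wrist','w8.png');cap('top','t8.png')
print('w');beads('w8.png');print('t');beads('t8.png')
print(proj('w8.png',[(465,343,133),(465+89,343,133),(465,343-89,133),(465-89,343,133),(465,343+89,133)]))
a=cv2.imread('pics/w8.png');b=cv2.resize(cv2.imread('pics/t8.png')[200:340,140:280],(340,340),interpolation=cv2.INTER_CUBIC)
o=np.zeros((480,800,3),np.uint8);w=a[0:340,90:550];o[:340,:460]=w;o[:340,460:]=b
cv2.imwrite('pics/both.png',o)
```

```text
17.9 [342.30935107 298.50115554 397.98506905] 23.64031428953714 [-0.32131757  0.22514787 -0.18128891]
w
[253. 101.] 341 r 40 b 157
[237. 144.] 293 r 71 b 161
t
[[ 277.17741758   36.38693415]
 [ 300.66607011 -153.87479714]
 [ 424.01724703   64.26327308]
 [ 258.7878918   185.34494728]
 [ 124.24003437    7.35302458]]
```

Emit:
{"method": "servo_tool", "body": {
  "commands": [
    {"offset": [41,6,0],"turn": 0,"claw": -1},
    {"offset": [41,6,0],"turn": 0,"claw": -1},
    {"offset": [0,0,0],"turn": 0,"claw": -1}
  ]
}}

```text
t: 18.38
ee_pos: [428.4, 301.8, 397.4]
tool_rot: [[0.986, 0.166, 0.0], [0.166, -0.986, 0.0], [0.0, -0.0, -1.0]]
contact_force: [-1.2, 0.4, -1.5]
finger_gap: 23.9
grip_force: 30.0
```

Run:
```python
from h import *
s=ctrl.observe();print(s['t'],s['ee_pos'])
cap('wrist','w9.png')
print('w');beads('w9.png')
a=cv2.imread('pics/w8.png');b=cv2.imread('pics/w9.png')
o=np.zeros((580,800,3),np.uint8);o[:300,:420]=a[0:300,60:480];o[:580-300]=o[:280]
o=np.zeros((600,800,3),np.uint8);o[:240,:400]=a[0:240,60:460];o[:,400:]=0
o[240:600,0:420]=b[0:360,110:530]
o[240:600,430:790]=cv2.resize(cv2.imread('pics/t8.png')[205:345,140:280],(360,360),interpolation=cv2.INTER_CUBIC)
cv2.imwrite('pics/both2.png',o)
```

```text
18.375 [428.36986793 301.78714053 397.37481165]
w
[366. 174.] 256 r 71 b -79
[321. 179.] 260 r 38 b -84
```

View pics/both2.png

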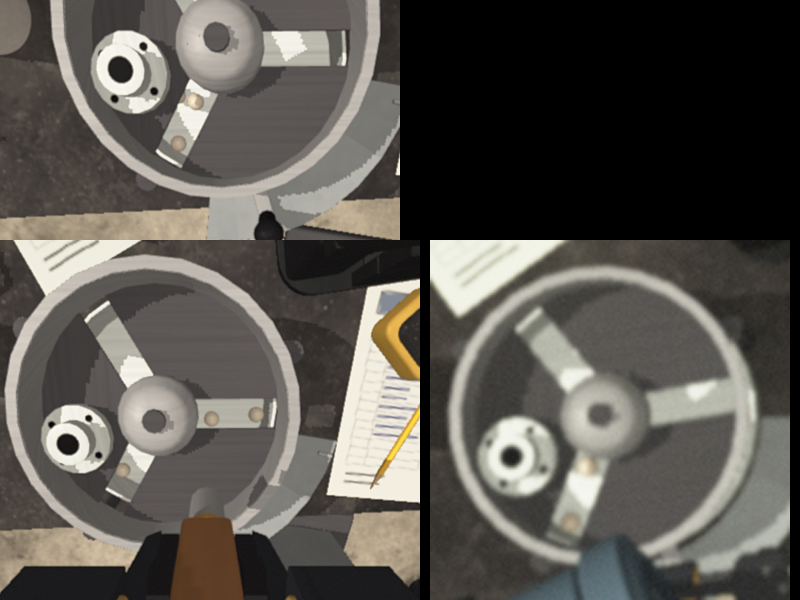

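Composite: no beads on the screen, only the flange (left); a few beads are visible through the slots. I'll check by height that those lie in the tray, and that the lever still stands at the mark.

Run:
```python
from h import *
np.set_printoptions(suppress=True,precision=1)
print(tri([('w8.png',(253,101)),('t8.png',(201.1,292.9))]),tri([('w8.png',(237,144)),('t8.png',(194.1,314.7))]))
print('knob',atz('w8.png',(328,223),134))
s=ctrl.observe();p=s['ee_pos']
rows(lin((*p,-80.3),(528.4,-45.5,397.5,-80.3),7))
```

```text
[430.8 374.    3.4] [391.2 381.1  27.1]
knob [358.7 293.5 134. ]
[np.float64(6.0), np.float64(51.3), np.float64(-0.1)] -0.1
[np.float64(5.9), np.float64(51.4), np.float64(-0.0)] 0.0
[np.float64(6.0), np.float64(51.3), np.float64(-0.1)] 0.0
[np.float64(5.9), np.float64(51.4), np.float64(-0.0)] 0.0
[np.float64(5.9), np.float64(51.4), np.float64(-0.1)] 0.0
[np.float64(5.9), np.float64(51.3), np.float64(-0.1)] 0.0
[np.float64(5.9), np.float64(51.4), np.float64(-0.0)] 0.0
```

Emit:
{"method": "servo_tool", "body": {
  "commands": [
    {"offset": [6,51.4,0],"turn": 0,"claw": -1},
    {"offset": [6,51.4,0],"turn": 0,"claw": -1},
    {"offset": [6,51.4,0],"turn": 0,"claw": -1},
    {"offset": [6,51.4,0],"turn": 0,"claw": -1},
    {"offset": [6,51.4,0],"turn": 0,"claw": -1}
  ]
}}

```text
t: 19.05
ee_pos: [498.1, 52.4, 397.8]
tool_rot: [[0.986, 0.169, 0.0], [0.169, -0.986, 0.0], [0.0, -0.0, -1.0]]
contact_force: [0.3, -0.7, -1.4]
finger_gap: 23.9
grip_force: 30.0
```

Emit:
{"method": "servo_tool", "body": {
  "commands": [
    {"offset": [6,51.4,0],"turn": 0,"claw": -1},
    {"offset": [6,52.5,0],"turn": 0,"claw": -1},
    {"offset": [0,0,0],"turn": 0,"claw": -1}
  ]
}}

```text
t: 19.42
ee_pos: [528.1, -49.6, 397.6]
tool_rot: [[0.986, 0.164, -0.0], [0.164, -0.986, -0.0], [-0.0, 0.0, -1.0]]
contact_force: [0.1, -0.2, -1.1]
finger_gap: 24.0
grip_force: 30.0
```

Run:
```python
from h import *
np.set_printoptions(suppress=True,precision=1)
s=ctrl.observe();print(s['t'],s['ee_pos'],s['contact_force'])
rows([(528.5,-47,305,-80.3)])
cap('top','t10.png');cap('scene','s10.png')
# lever: dark blob of the knob in the clear top view
a=cv2.imread('pics/t10.png')
for p in [(351.6,292.1,134),(340.6,286,77)]: print(proj('t10.png',[p]))
g=cv2.cvtColor(a,cv2.COLOR_BGR2GRAY)[290:360,200:270];m=(g<45).astype(np.uint8)
n,l,st,ce=cv2.connectedComponentsWithStats(m)
for i in range(1,n):
    if st[i,4]>20:
        q=atz('t10.png',ce[i]+[200,290],134);d=q[:2]-[465.5,343];print(ce[i]+[200,290],st[i,4],q,np.hypot(*d),np.degrees(np.arctan2(d[1],d[0])))
```

```text
19.425 [528.1 -49.6 397.6] [ 0.1 -0.2 -1.1]
[np.float64(0.9), np.float64(-2.5), np.float64(92.6)] -0.2
[[236. 342.]]
[[243.3 345.5]]
[236.7 341.4] 51 [352.6 291.  134. ] 124.31659064557873 -155.27051505672947
```

Lever still on the mark (bearing −155.3° against −155.7°). Inserting the rod.

Emit:
{"method": "servo_tool", "body": {
  "commands": [
    {"offset": [0.9,-2.5,35],"turn": 0,"claw": -1},
    {"offset": [0,0,35],"turn": 0,"claw": -1},
    {"offset": [0,0,20],"turn": 0,"claw": -1},
    {"offset": [0,0,0],"turn": 0,"claw": -1}
  ]
}}

```text
t: 20.02
ee_pos: [527.0, -42.7, 306.1]
tool_rot: [[0.985, 0.17, -0.004], [0.17, -0.985, 0.002], [-0.004, -0.002, -1.0]]
contact_force: [-0.1, 0.2, -0.6]
finger_gap: 23.6
grip_force: 30.0
```

Emit:
{"method": "servo_tool", "body": {
  "commands": [
    {"offset": [0,0,15],"turn": 0,"claw": -1},
    {"offset": [0,0,12],"turn": 0,"claw": -1},
    {"offset": [0,0,0],"turn": 0,"claw": -1}
  ]
}}

```text
t: 20.4
ee_pos: [527.8, -44.6, 279.8]
tool_rot: [[0.986, 0.168, -0.002], [0.168, -0.986, 0.001], [-0.001, -0.001, -1.0]]
contact_force: [0.5, -0.1, -1.0]
finger_gap: 23.6
grip_force: 30.0
```

Emit:
{"method": "servo_tool", "body": {
  "commands": [
    {"offset": [0,0.8,10],"turn": 0,"claw": -1},
    {"offset": [0,0,8],"turn": 0,"claw": -1},
    {"offset": [0,0,6],"turn": 0,"claw": -1},
    {"offset": [0,0,0],"turn": 0,"claw": -1}
  ]
}}

```text
t: 20.9
ee_pos: [528.0, -45.6, 256.0]
tool_rot: [[0.986, 0.168, -0.001], [0.168, -0.986, 0.0], [-0.001, -0.001, -1.0]]
contact_force: [1.0, -0.3, -1.6]
finger_gap: 24.1
grip_force: 30.0
```

Emit:
{"method": "servo_tool", "body": {
  "commands": [
    {"offset": [0,0,5],"turn": 0,"claw": -1},
    {"offset": [0,0,4],"turn": 0,"claw": -1},
    {"offset": [0,0,0],"turn": 0,"claw": -1}
  ]
}}

```text
t: 21.28
ee_pos: [528.1, -45.5, 247.4]
tool_rot: [[0.986, 0.168, -0.001], [0.168, -0.986, 0.0], [-0.001, -0.0, -1.0]]
contact_force: [0.1, -0.8, -1.1]
finger_gap: 23.5
grip_force: 30.0
```

Emit:
{"method": "servo_tool", "body": {
  "commands": [
    {"offset": [0,0,2],"turn": 0,"claw": -1},
    {"offset": [0,0,0],"turn": 0,"claw": -1}
  ]
}}

```text
t: 21.52
ee_pos: [528.2, -45.5, 245.6]
tool_rot: [[0.986, 0.168, -0.0], [0.168, -0.986, 0.0], [-0.0, -0.0, -1.0]]
contact_force: [-0.4, 0.7, -0.3]
finger_gap: 23.9
grip_force: 30.0
```

Emit:
{"method": "servo_tool", "body": {
  "commands": [
    {"offset": [0,0,0],"turn": 0,"claw": 0.2},
    {"offset": [0,0,0],"turn": 0,"claw": 0.2},
    {"offset": [0,0,0],"turn": 0,"claw": 0.2},
    {"offset": [0,0,-20],"turn": 0,"claw": 0.2},
    {"offset": [0,0,-40],"turn": 0,"claw": 0.2}
  ]
}}

```text
t: 22.15
ee_pos: [527.5, -45.4, 304.7]
tool_rot: [[0.986, 0.168, -0.004], [0.168, -0.986, 0.001], [-0.004, -0.002, -1.0]]
contact_force: [1.2, -0.0, -0.1]
finger_gap: 53.2
grip_force: 0.0
```

Emit:
{"method": "servo_tool", "body": {
  "commands": [
    {"offset": [0,0,-50],"turn": 0,"claw": 0.2},
    {"offset": [0,0,-50],"turn": 0,"claw": 0.2},
    {"offset": [0,0,0],"turn": 0,"claw": 0.2}
  ]
}}

```text
t: 22.52
ee_pos: [529.4, -45.9, 410.7]
tool_rot: [[0.986, 0.168, 0.009], [0.168, -0.986, -0.003], [0.008, 0.004, -1.0]]
contact_force: [0.0, 0.2, -1.0]
finger_gap: 52.9
grip_force: 0.0
```

Run:
```python
from h import *
np.set_printoptions(suppress=True,precision=1)
s=ctrl.observe();print(s['t'],s['ee_pos'],s['contact_force'])
cap('wrist','w11.png');cap('top','t11.png')
for f,lo in(('w11.png',0),('w1.png',0)):
    a=cv2.imread('pics/'+f);h=cv2.cvtColor(a,cv2.COLOR_BGR2HSV)
    m=cv2.inRange(h,(5,120,150),(18,255,255));n,l,st,ce=cv2.connectedComponentsWithStats(m)
    for i in range(1,n):
        if st[i,4]>200:print(f,ce[i],st[i],atz(f,ce[i],132))
print('t11');beads('t11.png')
```

```text
22.525 [529.4 -45.9 410.7] [ 0.   0.2 -1. ]
w11.png [313.6 243.6] [299 229  30  30 861] [527.3 -45.2 132. ]
w11.png [479.9 390.6] [473 366  13  61 270] [ 423.7 -203.8  132. ]
w1.png [328.2 240.3] [312 224  34  34 913] [528.1 -47.8 132. ]
w1.png [566.5 393.2] [556 366  19  60 331] [ 454.6 -271.9  132. ]
t11
[213. 216.] 85 r 98 b -3
[201. 292.] 63 r 35 b 156
```

```bash
python3 -c "
from h import *
print(ctrl.close_job())"
```

```text
the job is handed in; nothing more can be done
None
```

I handed the job in at about 22.5 s. The lever is at the open mark, all nine beads are off the screen (the ones visible through the slots lie at tray height), only the flange is left in the bowl, and the rod is back upright in its stand. My last images showed this, but I have no verdict from the judge.

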